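# Prop open the hood of a spice bin

### The arm

A 6-joint arm with a two-finger parallel gripper is mounted at the origin on the work surface. World frame = base frame: x ahead of the robot, y to its left, z up, the work surface at z = 0. Lengths are in m, angles in degrees, forces in N, time in s.
With the tool pointing down it reaches from about 0.4 to 0.825 m from the base axis. Payload 7 kg.
Tool frame: the origin (TCP) lies on the front face of the gripper's body, between the roots of the fingers; the fingertips stand 66 mm ahead of it and the grasp point (between the pads) lies 47 mm ahead of it; z points along the fingers, y is the line along which they close (so a half turn about z gives the same grasp; the last joint's range is limited). The gripper opens to 88 mm and grips with 3 to 60 N. Pads are 19 mm wide; open, the fingers measure 130 mm over their backs; the gripper's body (78 mm by 193 mm) begins 47 mm behind the grasp point.
Start: joints at [80.334, 20.546, 0.682, 0, -70.136, -16.507], TCP at [0.298, 0.606, 0.292] pointing down, gripper open.
Joint ranges: [-176.03, 176.03], [-82.01, 121.73], [-58.28, 71.71], [-173.87, 95.51], [-174.79, -0.11], [-173.66, 173.66]. Speed limits (degrees/s): [136.94, 136.94, 172.46, 180, 180, 180].

### API

Orientations are given as [roll, pitch, yaw] about the fixed x, y, z axes, in that order (R = Rz(yaw) Ry(pitch) Rx(roll)).
In Python, from plant import ctrl gives the robot as it stands.
- The arm moves only by the tool send_rows, never from a script. Its argument "deltas" is a list of rows, each a list of 2 entries, a list of its own where there are three numbers: the shift along the tool's x, y, z each as a share of 800 mm, from -1 to 1, then the turn about the tool's z as a share of 90 degrees, from -1 to 1. A call has exactly 5 rows; each row is the pose to reach, as a shift and turn from the pose commanded when the call began, along the tool's axes at that moment; what a row does not reach only later rows make up. A row lasts 1/12 s, in which the tool goes at most 41.7 mm and 7.16 degrees, less where a joint would pass 70% of its speed; a pose out of reach is approached as far as the arm can. A call with a number of a shift or a turn outside -1 to 1 is refused whole. A call with a gripper value outside its range is refused whole. "gripper" is the opening, from 0 (shut) to 1 (fully open), set as the call begins (left out, the last holds). The fingers move at their own pace and stop on an object; the grip force is fixed at half the most. Time passes only in rows, so rows that repeat a pose let the fingers close, or fill a call up. It gives the time, the measured TCP pose, the force, the opening and the grip force at its end, in the units of the state.
- ctrl.get_obs(): the state, without advancing time (a new reading comes with each control period).
- ctrl.snapshot(name): name is "side" or "top" or "wrist"; returns a dict with "color" (384x512x3 uint8, red, green, blue), "vertical_fov" (degrees; the focal length in pixels is half the picture's height over the tangent of half this angle, whatever the lens; pixels are square), "cx", "cy" (the principal point, pixels), "k1" (the pictures are not rectified: a ray, as slopes to the right and down, at radius r is drawn at 1 + k1 r^2 times it, then the intrinsics apply), "rvec" (rotation vector, rad) and "tvec" (3), from world to camera coordinates, as OpenCV has them. Camera axes: x right, y down, z forward; pixel columns grow to the right and rows downward; lengths in m; the calibration is good to about 2 mm. A picture is of the moment at which its call begins. There is no depth.
- ctrl.close_job(): hands the job in; it is judged then, once.
Trained networks look in a picture, given as the dict that the camera call returned (one of the last four; its "shot" number tells which), for a name from the list of things; names that differ only in an ending like _2 or _b are one class to them, and where a whole thing is asked for, a point or a joint stands for the part that bears it (a point fixed in the world has none). Each returns a list of dicts, best first, with "conf" (0 to 1); they miss things now and then, are a little off and sometimes report something else, mostly with a low value. They report only what shows in the picture. A call takes as long as a camera call.
- ctrl.boxes_of(picture, thing): "xy" ([column, row] as shares, 0 to 1, of the picture: columns of its width, rows of its height, amid what is visible of it).
- ctrl.cut_out(picture, thing): "pixels" (384x512 bool, what is visible of it) and "xy" ([column, row] as shares, 0 to 1, of the picture: columns of its width, rows of its height, amid what is visible of it).
The state is a dict: "clock": time; "joint_pos": joint angles; "qvel": joint speeds; "tau": joint torques, N m; "tool_pos": TCP position; "orientation": TCP orientation; "force": force on the tool from outside, world axes, zero at the start; "moment": the same for the moment, N m; "opening": finger opening in m; "gripper_force": force on a finger pad.
Only numpy, scipy, OpenCV 4.12 (cv2) and the standard library are available. Lean on these libraries where they do the work, as an engineer would, in place of code of your own. Each camera call takes 0.05 s, during which the arm holds its last target. There are 200 camera calls.

### The job

Prop the cinnamon bin's hood open for refilling: raise the hood until it is nearly upright, swing the prop rod at the bin's side up, and ease the hood down without letting it drop, until the rod's cross bar sits in the notch of the hood's side bracket and the rod alone holds the hood open. Do not shift the other goods on the counter.

Things in the scene. Friction and masses are not known exactly. Their poses are not given: they have to be found in the camera images.
- bin: The cinnamon bin: an open wooden box 180 (x) x 220 (y) x 80 mm tall, fixed to the counter, holding cinnamon sticks. Origin under the centre of its floor, z up; its front faces its own -x (towards the robot), its left side is +y. In this frame the hood's hinge axis runs along y through x +90, z +84 mm, and the prop rod's pivot is at x -75, y -157, z +60 mm.
- hood (a joint): Angle of the bin's hood (rad): 0 closed and level, growing as its front edge rises; stop at 1.7. The hood is a wooden frame with a clear panel, 180 mm deep, 220 mm wide, 10 mm thick, about 0.36 kg. Its stiff hinge keeps it up by itself only when it is nearly upright (above about 1.3); let go lower down, it falls. Resting on the prop rod with the cross bar in the notch it reads 0.87 (50 degrees).
- handle (a point): Middle of the hood's handle, a round steel bar 10 mm thick and 90 mm long, parallel to the bin's y, 42 mm clear of the hood's front edge and carried by a 10 mm stalk at each end. It moves on a circle of 222 mm radius about the hinge axis (1 mm above the line to the hinge when closed).
- rod (a joint): Angle of the prop rod (rad): 0 lying level, pointing to the bin's +x (rear), growing as its free end swings up; stop at 1.6. The rod is of 8 mm steel, about 60 g, along the outside of the bin's right (-y) side; a stiff pivot keeps it where it is left. With the cross bar in the notch and the hood resting on it, it reads 1.09.
- rod_grip (a point): Middle of the outer half of the cross bar at the rod's free end. The 8 mm cross bar is parallel to the bin's y and reaches 40 mm inward (+y) and 60 mm outward (-y) of the rod, making a T; this point lies 137.8 mm from the pivot axis and 40 mm outward of the rod. The outer half is free to be pinched.
- rod_seat (a point): Point on the axis of the same cross bar's inner half, 30.5 mm inward (+y) of the rod: the part that belongs in the notch. 137.8 mm from the pivot axis.
- notch (a point): Where the cross bar's axis lies when seated in the notch: a steel bracket on the hood's right side has a groove parallel to the bin's y, open on the hood's underside, 11.6 mm wide, about 7 mm deep past the seat, with flared lips about 40 mm wide over all. The point moves with the hood; with the hood closed it is 140 mm ahead (-x) of the hinge axis and 14 mm below it, at y -126.5 mm in the bin's frame.
- jar_mid (a point): Bystander, leave it be: glass jar with a metal lid, 60 mm across, 95 mm tall; the point is half-way up it.
- tin_mid (a point): Bystander, leave it be: plain round tin, 52 mm across, 75 mm tall; the point is half-way up it.
- mortar_mid (a point): Bystander, leave it be: stone mortar bowl, 90 mm across, 65 mm tall; the point is half-way up it.
- scoop_mid (a point): Bystander, leave it be: steel scoop with a wooden handle, 175 mm long, 30 mm tall; the point is half-way up it.
- carton_mid (a point): Bystander, leave it be: cardboard carton, 55 x 85 x 70 mm tall; the point is half-way up it.
- flask_mid (a point): Bystander, leave it be: amber bottle, 48 mm across, 110 mm tall; the point is half-way up it.
- packet_mid (a point): Bystander, leave it be: flat paper-wrapped block, 70 x 45 x 22 mm; the point is half-way up it.

How it is judged:
By the outcome, as a careful person would: the job done as asked, in the order asked, and still so for the second after the job is handed in, with the robot touching nothing.
It also fails if it takes over 58 s, if anything falls off the work surface, if the arm or the gripper's body presses on something with over 40 N, if the wrist force passes 120 N, or if a joint passes its speed limit or range.

## Working session

There is one attempt and no reset: what is moved stays moved. The work goes in short steps, Python scripts to look and compute and a tool call to move; the robot and the scene stay as the last step left them, time stands still between calls to the robot, and variables do not carry over. Pictures are saved under pics/ and viewed, at most 10 in all, crops included, and the job is handed in when it is done.

Besides the shell and the picture viewer there is one more tool, called after "Emit:" by a JSON object that holds its "method" and its "body". send_rows: Moves the arm, as the interface text tells. Shift numbers are shares of 800 mm and turn numbers shares of 90 degrees, none past 1 either way. Its arguments: {"type":"object","properties":{"deltas":{"type":"array","items":{"type":"array"}},"gripper":{"type":"number"}},"required":["deltas"]}

```bash
ls; mkdir -p pics; cat > h.py <<'E'
import numpy as np, cv2
from plant import ctrl
from scipy.spatial.transform import Rotation as R
def K(s):
    f=192/np.tan(np.radians(s["vertical_fov"])/2); return f
def ray(s,px):
    f=K(s); d=np.array([(px[0]-s["cx"])/f,(px[1]-s["cy"])/f]); u=d.copy()
    for _ in range(20): u=d/(1+s["k1"]*(u@u))
    M=cv2.Rodrigues(np.array(s["rvec"],float))[0]; t=np.array(s["tvec"],float).ravel()
    o=-M.T@t; v=M.T@np.array([u[0],u[1],1]); return o,v/np.linalg.norm(v)
def proj(s,P):
    M=cv2.Rodrigues(np.array(s["rvec"],float))[0]; c=np.atleast_2d(P)@M.T+np.array(s["tvec"],float).ravel()
    u=c[:,:2]/c[:,2:]; u=u*(1+s["k1"]*(u**2).sum(1,keepdims=True))
    return u*K(s)+[s["cx"],s["cy"]]
def tri(rs):
    A=np.zeros((3,3));b=np.zeros(3)
    for o,v in rs:
        P=np.eye(3)-np.outer(v,v);A+=P;b+=P@o
    x=np.linalg.solve(A,b); return x,[np.linalg.norm(np.cross(x-o,v)) for o,v in rs]
def save(s,n): cv2.imwrite("pics/"+n,s["color"][:,:,::-1])
E
python3 - <<'E'
from h import *
print(ctrl.get_obs())
names="bin hood handle rod rod_grip rod_seat notch jar_mid tin_mid mortar_mid scoop_mid carton_mid flask_mid packet_mid".split()
S={c:ctrl.snapshot(c) for c in("side","top")}
for c,s in S.items():
    save(s,c+"0.png"); print(c,[ -cv2.Rodrigues(np.array(s["rvec"],float))[0].T@np.ravel(s["tvec"]), s["vertical_fov"]])
for n in names:
    rs=[]
    for c,s in S.items():
        d=ctrl.boxes_of(s,n)[:2]
        print(n,c,[(np.round(np.array(x["xy"])*[512,384],1),round(x["conf"],2)) for x in d])
        if d: rs.append(ray(s,np.array(d[0]["xy"])*[512,384]))
    if len(rs)==2: print("   ",tri(rs))
im=np.hstack([S["side"]["color"],S["top"]["color"]])
E
```

```text
pics
{'clock': 0.0, 'joint_pos': array([ 8.03326673e+01,  2.05940306e+01,  6.31961298e-01, -2.08234439e-02,
       -7.01338780e+01, -1.65072056e+01]), 'qvel': array([ 0.0284828 , -0.00683809,  0.0444599 ,  0.06713537,  0.04914178,
        0.01801666]), 'tau': array([-5.39185075e-04, -5.82718170e+01,  2.93048036e+01,  6.99754804e+00,
        7.03870930e-03, -1.48589302e-04]), 'tool_pos': array([0.29758789, 0.60543302, 0.2911773 ]), 'orientation': array([ 1.79902445e+02, -8.49675403e-03, -2.61816238e+01]), 'force': array([0.3120977 , 0.46631632, 0.23632771]), 'moment': array([-0.01566085, -0.04690189, -0.03848392]), 'gripper_force': 0.0, 'opening': 0.08759621979031058}
side [array([ 0.05144039, -0.6166365 ,  0.93447984]), 43.93977232723447]
top [array([0.51725471, 0.10133206, 1.08904775]), 52.95496537270826]
bin side [(array([245.7, 191.8]), 0.63)]
bin top [(array([230. , 190.4]), 0.63)]
    (array([0.59476107, 0.19946548, 0.03099586]), [np.float64(0.002928636625742034), np.float64(0.0029286366257419154)])
hood side [(array([244.3, 179.1]), 0.85)]
hood top [(array([230.2, 192.1]), 0.57
[... 1963 characters left out ...]
.6, 200.3]), 0.88)]
    (array([ 0.57217753, -0.09235748, -0.00944252]), [np.float64(0.00414505223777419), np.float64(0.004145052237774038)])
carton_mid side [(array([304.1, 174.8]), 0.78), (array([272.4, 209.1]), 0.62)]
carton_mid top [(array([241.8, 126.9]), 0.67)]
    (array([0.77650823, 0.16856922, 0.02818047]), [np.float64(0.00015082174511712898), np.float64(0.00015082174511701319)])
flask_mid side [(array([319.4, 199.2]), 0.9), (array([245.8, 179.2]), 0.29)]
flask_mid top [(array([282. , 143.1]), 0.83)]
    (array([0.73136615, 0.0540594 , 0.04310403]), [np.float64(0.003539232705536648), np.float64(0.003539232705536538)])
packet_mid side [(array([215.1, 136.6]), 0.78)]
packet_mid top []
```

View pics/side0.png

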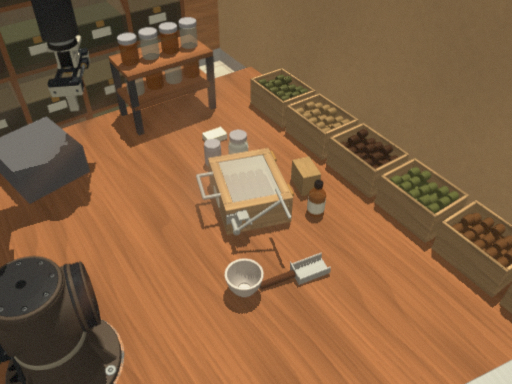

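View pics/top0.png

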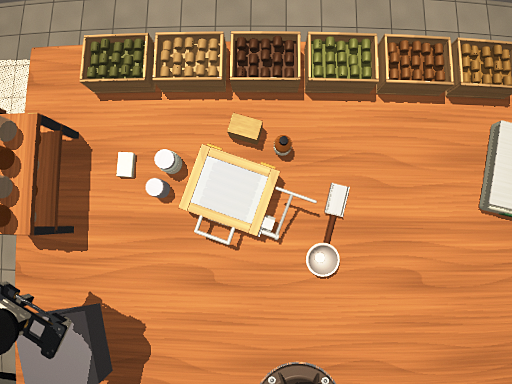

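The side view shows the bin at about (245,190), turned some 15–20°. The handle is towards the robot at (207,187) and the rod is on the near side, ending near (275,210). The top view shows the bin at (230,190), the handle at (215,230) and the T-shaped rod at (290,200). I'll zoom in to read off the corners.

```bash
python3 - <<'E'
from h import *
a=cv2.imread("pics/side0.png")[135:245,190:300]; b=cv2.imread("pics/top0.png")[135:255,170:325]
def up(im,x0,y0,k):
    g=cv2.resize(im,None,fx=k,fy=k,interpolation=cv2.INTER_CUBIC)
    for x in range(0,im.shape[1],10): cv2.line(g,(x*k,0),(x*k,4 if (x+x0)%50 else 14),(0,0,255),1)or 0; 
    for x in range(0,im.shape[1],20): cv2.putText(g,str(x+x0),(x*k,12),0,.35,(0,0,255),1)
    for y in range(10,im.shape[0],10): cv2.putText(g,str(y+y0),(0,y*k+4),0,.35,(0,0,255),1)
    return g
A=up(a,190,135,5)
cv2.imwrite("pics/a.png",A); cv2.imwrite("pics/b.png",up(b,170,135,5))
E
```

```text
Traceback (most recent call last):
ValueError: The truth value of an array with more than one element is ambiguous. Use a.any() or a.all()
```

```bash
python3 - <<'E'
from h import *
a=cv2.imread("pics/side0.png")[135:245,190:300]; b=cv2.imread("pics/top0.png")[135:255,170:325]
def up(im,x0,y0,k):
    g=cv2.resize(im,None,fx=k,fy=k,interpolation=cv2.INTER_CUBIC)
    for x in range(0,im.shape[1],20): cv2.putText(g,str(x+x0),(x*k,12),0,.35,(0,0,255),1)
    for y in range(10,im.shape[0],10): cv2.putText(g,str(y+y0),(0,y*k+4),0,.35,(0,0,255),1)
    return g
cv2.imwrite("pics/a.png",up(a,190,135,5)); cv2.imwrite("pics/b.png",up(b,170,135,5))
E
```

```text
(no output)
```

View pics/a.png

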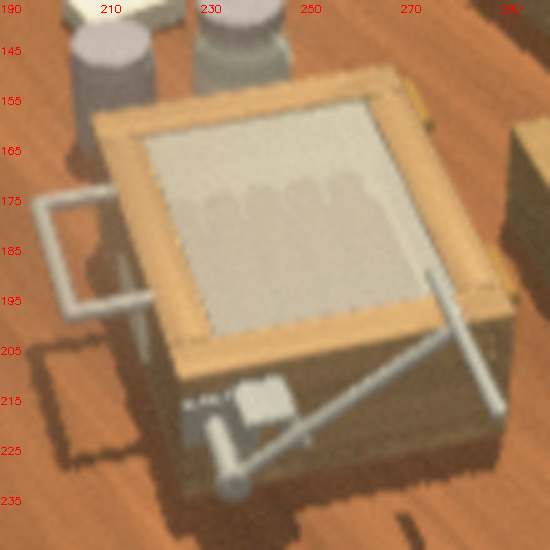

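View pics/b.png

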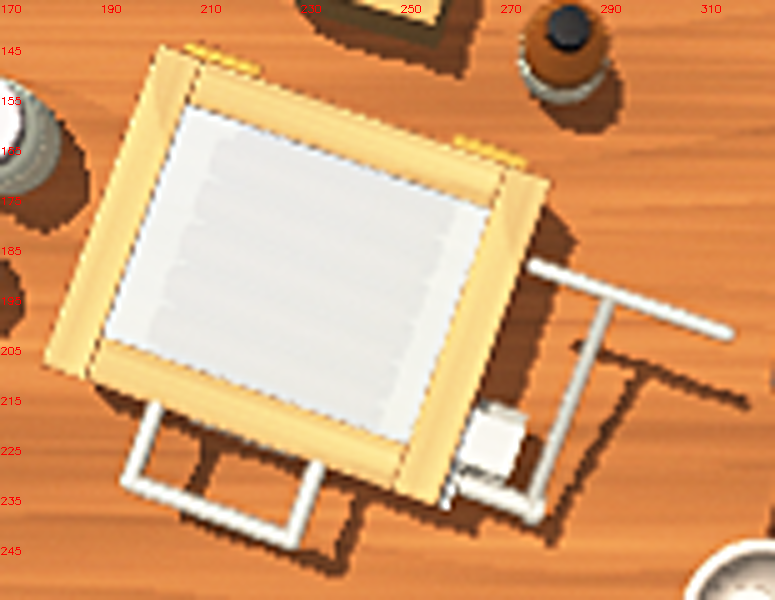

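```bash
cat > fit.py <<'E'
from h import *
from scipy.optimize import least_squares
S={c:ctrl.snapshot(c) for c in("side","top")}
def pts(p):
    x,y,a,zt,rod=p
    L=[]
    for X,Y in((90,110),(90,-110),(-90,-110),(-90,110)): L.append((X,Y,zt*1e3))
    for Y in(43,-43): L.append((90-222,Y,85))
    px=-75+137.8*np.cos(rod); pz=60+137.8*np.sin(rod)
    for Y in(-157+40,-217,-157): L.append((px,Y,pz))
    L.append((-75,-157,60))
    L=np.array(L)/1e3
    return L@R.from_euler('z',a).as_matrix().T+[x,y,0]
T=np.array([(203,144),(279.8,171.6),(258,236.6),(179,208),(195.6,231.4),(228.6,243.6),(276.2,188),(316.6,201.8),(292,195),(277,238)])
D=np.array([(268,148.4),(292.6,197.4),(226,210),(209,158.4),(198,175.6),(204.4,197.8),(276.4,189.4),(289.8,217.2),(279.6,201.6),(237.4,229.6)])
def res(p):
    P=pts(p); return np.r_[(proj(S["top"],P)-T-.0).ravel(),(proj(S["side"],P)-D).ravel()]
r=least_squares(res,[.6,.19,-.35,.09,.3],loss="soft_l1")
if __name__=="__main__":
    print(r.x,np.degrees(r.x[2])); print(np.round(res(r.x).reshape(-1,2),1)); print(np.round(pts(r.x),4))
E
python3 fit.py
```

```text
[ 0.59579304  0.19347314 -0.32751867  0.08901208  0.58852207] -18.765437381827507
[[-0.7 -0.5]
 [ 1.1 -0.7]
 [-0.2 -0.4]
 [-0.2 -0.4]
 [ 1.7 -0. ]
 [-0.4 -1. ]
 [ 1.5  0.4]
 [-0.7  0. ]
 [ 1.  -1.2]
 [-0.4 -1.7]
 [ 0.1 -0.4]
 [ 0.3  0.5]
 [-0.9  1.1]
 [-1.6 -0.2]
 [-0.7  1.1]
 [-0.9 -0.2]
 [-0.5  0.2]
 [-0.9  0.2]
 [ 1.3 -1.3]
 [-1.6  1.4]]
[[ 0.7164  0.2687  0.089 ]
 [ 0.6456  0.0604  0.089 ]
 [ 0.4752  0.1183  0.089 ]
 [ 0.546   0.3266  0.089 ]
 [ 0.4846  0.2767  0.085 ]
 [ 0.457   0.1952  0.085 ]
 [ 0.5957  0.0699  0.1365]
 [ 0.5635 -0.0247  0.1365]
 [ 0.5828  0.0321  0.1365]
 [ 0.4743  0.0689  0.06  ]]
```

```bash
cat > mv.py <<'E'
from h import *
B=np.array([.5958,.1935,0]); A=-18.77
Rb=R.from_euler('z',A,degrees=True)
def w(b): return B+Rb.apply(np.array(b)/1e3)      # bin mm -> world m
def binf(p): return Rb.inv().apply(np.array(p)-B)*1e3
def shares(goal,yaw=A-90,o=None):
    o=o or ctrl.get_obs(); r=R.from_euler('xyz',o["orientation"],degrees=True)
    r=R.from_euler('xyz',[180,0,o["orientation"][2]],degrees=True)
    d=r.inv().apply(goal-o["tool_pos"])/.8
    t=-((yaw-o["orientation"][2]+180)%360-180)/90
    return np.round(d,4),round(t,4)
def state():
    o=ctrl.get_obs(); print(round(o["clock"],2),"bin",np.round(binf(o["tool_pos"]),1),"yaw",o["orientation"].round(1),"F",Rb.inv().apply(o["force"]).round(1),"J",o["joint_pos"].round(0),"op",round(o["opening"],4))
E
python3 - <<'E'
from mv import *
state(); print(shares(w([-132,0,85+47+130])))
E
```

```text
1.6 bin [-414.9  294.4  292.2] yaw [-180.     0.   -26.2] F [-0.2 -0.2 -0.2] J [ 80.  21.   1.   0. -70. -17.] op 0.0878
(array([0.3981, 0.3194, 0.0377]), np.float64(0.9177))
```

Emit:
{"method": "send_rows", "body": {"deltas": [[[0.398,0.319,0.038],0.918],[[0.398,0.319,0.038],0.918],[[0.398,0.319,0.038],0.918],[[0.398,0.319,0.038],0.918],[[0.398,0.319,0.038],0.918]], "gripper": 0.3}}

```text
clock: 2.02
tool_pos: [0.3863, 0.4159, 0.2767]
orientation: [-180.0, 0.0, -62.3]
force: [0.6, -0.0, -0.1]
opening: 0.06
gripper_force: 0.0
```

```bash
python3 - <<'E'
from mv import *
state(); print(shares(w([-132,0,85+47+130])))
E
```

```text
2.02 bin [-270.   143.2  276.7] yaw [-180.     0.   -62.3] F [ 0.6  0.2 -0.1] J [ 67.  11. -14.   0. -64. -39.] op 0.06
(array([0.2483, 0.011 , 0.0184]), np.float64(0.5163))
```

Emit:
{"method": "send_rows", "body": {"deltas": [[[0.248,0.011,0.018],0.516],[[0.248,0.011,0.018],0.516],[[0.248,0.011,0.018],0.516],[[0.248,0.011,0.018],0.516],[[0.248,0.011,0.018],0.516]]}}

```text
clock: 2.43
tool_pos: [0.4719, 0.2357, 0.2625]
orientation: [-180.0, 0.0, -98.2]
force: [0.5, -0.4, 0.5]
opening: 0.0282
gripper_force: 0.0
```

```bash
python3 - <<'E'
from mv import *
state(); print(shares(w([-132,0,85+47+130])))
E
```

```text
2.43 bin [-1.309e+02  1.000e-01  2.625e+02] yaw [-180.     0.   -98.2] F [ 0.6 -0.2  0.5] J [ 48.   8. -20.   0. -62. -56.] op 0.0282
(array([-0.0001,  0.0013,  0.0006]), np.float64(0.1178))
```

Emit:
{"method": "send_rows", "body": {"deltas": [[[0,0,0.04],0.118],[[0,0,0.08],0.118],[[0,0,0.08],0.118],[[0,0,0.08],0.118],[[0,0,0.08],0.118]]}}

```text
clock: 2.85
tool_pos: [0.472, 0.2391, 0.1998]
orientation: [-179.9, 0.0, -108.2]
force: [-0.1, 0.8, -0.1]
opening: 0.0267
gripper_force: 0.0
```

```bash
python3 - <<'E'
from mv import *
state(); s=ctrl.snapshot("wrist")
im=s["color"][:,:,::-1].copy()
P=[w([-132,y,85]) for y in(-45,0,45)]+[w([-90,y,89]) for y in(-110,110)]
q=proj(s,P); print(q.round(1))
for p in q: cv2.circle(im,tuple(int(v) for v in p),2,(0,0,255),-1)
cv2.imwrite("pics/w1.png",im)
E
```

```text
2.85 bin [-131.9    3.4  199.8] yaw [-179.9    0.  -108.2] F [-0.4  0.7 -0.1] J [ 48.  12. -25.   0. -53. -66.] op 0.0267
[[252.8 143.7]
 [252.1 202.7]
 [251.5 255.4]
 [191.1  46.8]
 [202.5 323.8]]
```

View pics/w1.png

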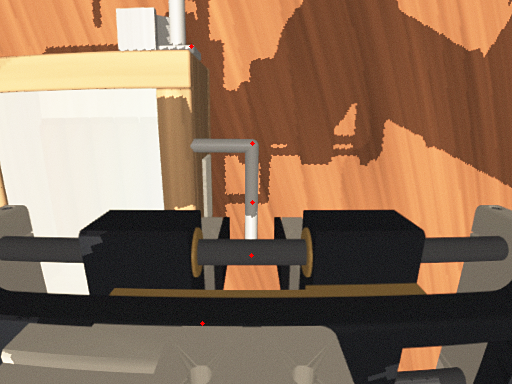

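The projected handle points (252,144) and (252,203) lie right on the bar, which sits between the fingers. Next I descend and pinch it.

Emit:
{"method": "send_rows", "body": {"deltas": [[[0.002,0,0.04],0],[[0.004,0,0.084],0.006],[[0.004,0,0.084],0.006],[[0.004,0,0.084],0.006],[[0.004,0,0.084],0.006]]}}

```text
clock: 3.32
tool_pos: [0.4714, 0.2366, 0.1333]
orientation: [-179.9, 0.1, -108.8]
force: [-0.1, -0.2, 1.0]
opening: 0.0259
gripper_force: 0.0
```

Emit:
{"method": "send_rows", "body": {"deltas": [[[0,0,0],0],[[0,0,0],0],[[0,0,0],0],[[0,0,0],0],[[0,0,0],0]], "gripper": 0}}

```text
clock: 3.73
tool_pos: [0.4714, 0.2358, 0.1324]
orientation: [-179.9, 0.1, -108.9]
force: [3.3, -2.1, 5.0]
opening: 0.0089
gripper_force: 30.0
```

```bash
python3 - <<'E'
from mv import *
state()
o=ctrl.get_obs(); print(o["gripper_force"])
E
```

```text
3.73 bin [-131.4    0.   132.4] yaw [-1.799e+02  1.000e-01 -1.089e+02] F [ 3.8 -1.   5. ] J [ 48.  16. -30.   0. -44. -67.] op 0.0089
29.998802840709686
```

```bash
python3 - <<'E'
import numpy as np
seq=[0,.04,.12,.22,.32,.42,.52,.62,.72,.82,.92,1.02,1.12,1.22,1.32,1.40,1.43,1.45,1.46,1.46,1.46]
for k in range(4):
    t=np.array(seq[5*k:5*k+6])+.0045
    print([[[0,round(222*(np.cos(a)-np.cos(t[0]))/800,4),round(-222*(np.sin(a)-np.sin(t[0]))/800,4)],0] for a in t[1:]])
E
```

```text
[[[0, np.float64(-0.0003), np.float64(-0.0111)], 0], [[0, np.float64(-0.0021), np.float64(-0.0332)], 0], [[0, np.float64(-0.007), np.float64(-0.0605)], 0], [[0, np.float64(-0.0145), np.float64(-0.0872)], 0], [[0, np.float64(-0.0246), np.float64(-0.113)], 0]]
[[[0, np.float64(-0.0127), np.float64(-0.0247)], 0], [[0, np.float64(-0.0277), np.float64(-0.048)], 0], [[0, np.float64(-0.0451), np.float64(-0.0696)], 0], [[0, np.float64(-0.0645), np.float64(-0.0895)], 0], [[0, np.float64(-0.0858), np.float64(-0.1072)], 0]]
[[[0, np.float64(-0.023), np.float64(-0.0156)], 0], [[0, np.float64(-0.0473), np.float64(-0.0288)], 0], [[0, np.float64(-0.0729), np.float64(-0.0395)], 0], [[0, np.float64(-0.0995), np.float64(-0.0476)], 0], [[0, np.float64(-0.1212), np.float64(-0.0521)], 0]]
[[[0, np.float64(-0.0082), np.float64(-0.0013)], 0], [[0, np.float64(-0.0137), np.float64(-0.002)], 0], [[0, np.float64(-0.0165), np.float64(-0.0023)], 0], [[0, np.float64(-0.0165), np.float64(-0.0023)], 0], [[0, np.float64(-0.0165), np.float64(-0.0023)], 0]]
```

Emit:
{"method": "send_rows", "body": {"deltas": [[[0,-0.0003,-0.011],0],[[0,-0.002,-0.033],0],[[0,-0.007,-0.0605],0],[[0,-0.0145,-0.087],0],[[0,-0.0246,-0.113],0]]}}

```text
clock: 4.15
tool_pos: [0.4899, 0.2292, 0.2227]
orientation: [-179.9, 0.1, -108.9]
force: [16.3, -2.0, -12.3]
opening: 0.0089
gripper_force: 30.0
```

```bash
python3 -c "
from mv import *
state()
b=binf(ctrl.get_obs()['tool_pos'])-[90,0,131]; print(np.hypot(b[0],b[2]),np.arctan2(b[2],-b[0]))"
```

```text
4.15 bin [-111.8   -0.3  222.7] yaw [-1.799e+02  1.000e-01 -1.089e+02] F [ 16.1   3.3 -12.3] J [ 46.  11. -22.   0. -57. -65.] op 0.0089
221.6700237911867 0.4267312139408791
```

Forces are modest, so I keep going up.

Emit:
{"method": "send_rows", "body": {"deltas": [[[0,-0.0127,-0.0247],0],[[0,-0.0277,-0.048],0],[[0,-0.045,-0.0696],0],[[0,-0.0645,-0.0895],0],[[0,-0.0858,-0.107],0]]}}

```text
clock: 4.57
tool_pos: [0.5533, 0.2074, 0.3086]
orientation: [179.9, 0.1, -108.9]
force: [-6.4, 6.2, 4.6]
opening: 0.009
gripper_force: 30.0
```

```bash
python3 -c "
from mv import *
state()
b=binf(ctrl.get_obs()['tool_pos'])-[90,0,131]; print(np.hypot(b[0],b[2]),np.arctan2(b[2],-b[0]))"
```

```text
4.57 bin [-44.8  -0.5 308.6] yaw [ 1.799e+02  1.000e-01 -1.089e+02] F [-8.1  3.9  4.6] J [ 39.  12.  -9.  -0. -69. -58.] op 0.009
222.9527578007846 0.9216791160629764
```

Emit:
{"method": "send_rows", "body": {"deltas": [[[0,-0.023,-0.0156],0],[[0,-0.0473,-0.0288],0],[[0,-0.073,-0.0395],0],[[0,-0.0995,-0.0476],0],[[0,-0.121,-0.052],0]]}}

```text
clock: 4.98
tool_pos: [0.6463, 0.1754, 0.3507]
orientation: [-179.9, 0.1, -108.9]
force: [-0.9, 3.7, 3.1]
opening: 0.0091
gripper_force: 30.0
```

```bash
python3 -c "
from mv import *
state()
b=binf(ctrl.get_obs()['tool_pos'])-[90,0,131]; print(np.hypot(b[0],b[2]),np.arctan2(b[2],-b[0]))"
```

```text
4.98 bin [ 53.6  -0.9 350.7] yaw [-1.799e+02  1.000e-01 -1.089e+02] F [-2.   3.2  3.1] J [ 32.  18.   5.  -0. -77. -51.] op 0.0091
222.7231026597896 1.4068284467377274
```

Emit:
{"method": "send_rows", "body": {"deltas": [[[0,-0.008,-0.001],0],[[0,-0.0137,-0.002],0],[[0,-0.0165,-0.0023],0],[[0,-0.0165,-0.0023],0],[[0,-0.0165,-0.0023],0]]}}

```text
clock: 5.4
tool_pos: [0.6583, 0.1714, 0.3522]
orientation: [-179.9, 0.1, -108.9]
force: [-0.1, 1.3, 6.3]
opening: 0.0089
gripper_force: 30.0
```

Emit:
{"method": "send_rows", "body": {"deltas": [[[0,0,0],0],[[0,0,0],0],[[0,0,0],0],[[0,0,0],0],[[0,0,0],0]], "gripper": 0.6}}

```text
clock: 5.82
tool_pos: [0.6577, 0.1708, 0.3502]
orientation: [180.0, -0.0, -109.0]
force: [-0.2, -0.1, 0.2]
opening: 0.0368
gripper_force: 0.0
```

Emit:
{"method": "send_rows", "body": {"deltas": [[[0,0,-0.02],0],[[0,0,-0.05],0],[[0,0,-0.1],0],[[0,0,-0.1],0],[[0,0,-0.1],0]]}}

```text
clock: 6.23
tool_pos: [0.6585, 0.171, 0.4335]
orientation: [-179.8, 0.2, -109.0]
force: [0.5, 0.7, -0.1]
opening: 0.0526
gripper_force: 0.0
```

```bash
python3 - <<'E'
from mv import *
state()
s=ctrl.snapshot("top"); d=ctrl.snapshot("side")
for n,v in(("top",s),("side",d)):
    for t in("handle","hood","rod"): print(n,t,[(np.round(np.array(x["xy"])*[512,384]),x["conf"]) for x in ctrl.boxes_of(v,t)[:2]])
for th in (1.3,1.4,1.45,1.5):
    P=w([90-222*np.cos(th),0,84+222*np.sin(th)]); print(th,proj(s,P),proj(d,P))
a=cv2.resize(d["color"][85:245,180:340],None,fx=3.7,fy=3.7,interpolation=2)
cv2.imwrite("pics/c.png",a[:,:,::-1])
E
```

```text
6.23 bin [ 66.6  -1.1 433.5] yaw [-179.8    0.2 -109. ] F [ 0.2  0.8 -0.1] J [ 31.  18.  15.   0. -87. -50.] op 0.0526
top handle [(array([272., 167.]), 0.78)]
top hood [(array([270., 168.]), 0.91)]
top rod [(array([289., 198.]), 0.51), (array([167., 163.]), 0.48)]
side handle [(array([279., 145.]), 0.77)]
side hood [(array([276., 144.]), 0.96)]
side rod [(array([269., 211.]), 0.78)]
1.3 [[225.58167823 167.3960272 ]] [[260.15530597 110.00441619]]
1.4 [[228.91364023 157.27581945]] [[268.71823603 107.04464621]]
1.45 [[230.65167058 152.18662039]] [[273.04073014 105.84711328]]
1.5 [[232.42710584 147.10994016]] [[277.37024317 104.84279606]]
```

View pics/c.png

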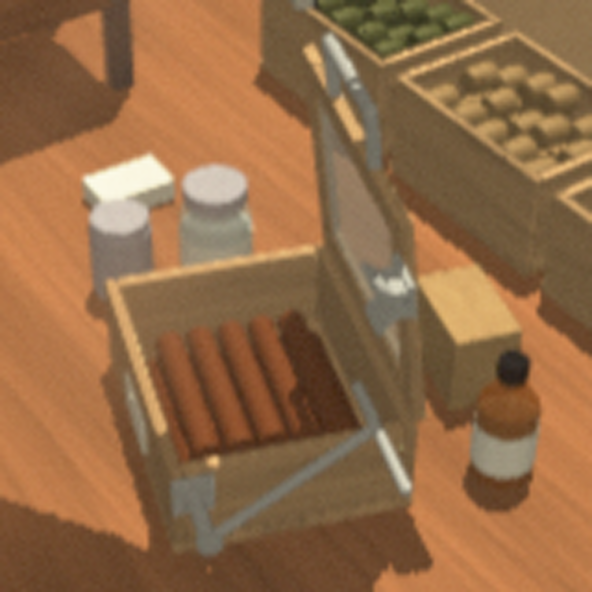

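The hood stands by itself at about 1.47 rad, with the handle near side pixel (275,108). The rod hasn't moved. Now over to the rod's cross bar.

Emit:
{"method": "send_rows", "body": {"deltas": [[[0.245,0.034,-0.005],0],[[0.245,0.034,-0.005],0],[[0.245,0.034,-0.005],0],[[0.245,0.034,-0.005],0],[[0.245,0.034,-0.005],0]], "gripper": 0.5}}

```text
clock: 7.05
tool_pos: [0.5668, -0.0079, 0.4348]
orientation: [-180.0, -0.0, -109.0]
force: [0.2, -0.7, 0.7]
opening: 0.0439
gripper_force: 0.0
```

Emit:
{"method": "send_rows", "body": {"deltas": [[[0,0,0.05],0],[[0,0,0.1],0],[[0,0,0.15],0],[[0,0,0.2],0],[[0,0,0.22],0]]}}

```text
clock: 7.47
tool_pos: [0.5657, -0.0062, 0.253]
orientation: [179.6, -0.2, -109.0]
force: [-0.6, -0.5, -0.7]
opening: 0.044
gripper_force: 0.0
```

```bash
python3 - <<'E'
from mv import *
state(); s=ctrl.snapshot("wrist")
im=s["color"][:,:,::-1].copy()
P=[w([39.6,y,136.5]) for y in(-217,-197,-157)]
q=proj(s,P); print(q.round(1))
for p in q: cv2.circle(im,tuple(int(v) for v in p),2,(0,0,255),-1)
cv2.imwrite("pics/w2.png",im)
E
```

```text
7.47 bin [  35.8 -198.8  253. ] yaw [ 179.6   -0.2 -109. ] F [-0.4 -0.7 -0.7] J [ 19.  12. -16.  -0. -62. -38.] op 0.044
[[245.7 183.8]
 [246.  208.8]
 [246.4 255.1]]
```

View pics/w2.png

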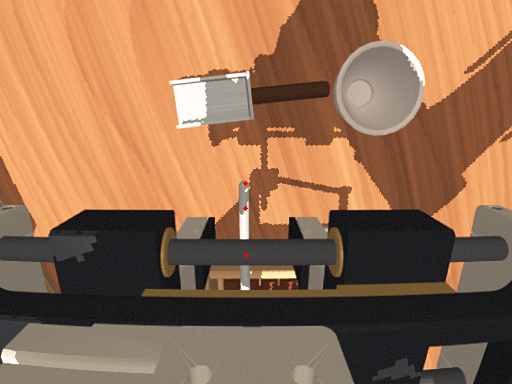

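The bar shows at column 244, rows 183–255, between the fingers and on my prediction. I go down and then trim.

Emit:
{"method": "send_rows", "body": {"deltas": [[[-0.002,-0.005,0.05],0],[[-0.003,-0.005,0.075],0],[[-0.003,-0.005,0.075],0],[[-0.003,-0.005,0.075],0],[[-0.003,-0.005,0.075],0]]}}

```text
clock: 7.93
tool_pos: [0.5742, -0.0045, 0.2006]
orientation: [-179.9, 0.0, -108.9]
force: [0.3, 0.1, -0.1]
opening: 0.0437
gripper_force: 0.0
```

```bash
python3 -c "
from mv import *
state(); print(shares(w([40,-197,183.5])))"
```

```text
7.93 bin [  43.3 -194.4  200.6] yaw [-179.9    0.  -108.9] F [ 0.2  0.2 -0.1] J [ 19.  15. -20.   0. -55. -38.] op 0.0437
(array([0.0033, 0.0041, 0.0214]), np.float64(-0.0016))
```

Emit:
{"method": "send_rows", "body": {"deltas": [[[0.003,0.004,0.021],0],[[0.003,0.004,0.021],0],[[0.003,0.004,0.021],0],[[0.003,0.004,0.021],0],[[0.003,0.004,0.021],0]]}}

```text
clock: 8.35
tool_pos: [0.57, -0.0057, 0.1832]
orientation: [-179.9, 0.1, -108.9]
force: [-0.1, -0.5, -0.3]
opening: 0.0434
gripper_force: 0.0
```

Emit:
{"method": "send_rows", "body": {"deltas": [[[0,0,0],0],[[0,0,0],0],[[0,0,0],0],[[0,0,0],0],[[0,0,0],0]], "gripper": 0}}

```text
clock: 8.77
tool_pos: [0.5693, -0.0059, 0.1818]
orientation: [180.0, -0.0, -109.0]
force: [-0.2, 0.2, -0.5]
opening: 0.0165
gripper_force: 0.0
```

```bash
python3 - <<'E'
from mv import *
state(); o=ctrl.get_obs(); print(o["gripper_force"])
b=binf(o["tool_pos"]); th0=np.arctan2(b[2]-107,b[0]+75); print(th0,np.hypot(b[2]-107,b[0]+75))
th0=np.arccos((b[0]+75)/137.8); print(th0)
t=np.linspace(th0,1.09,9)[1:]; t=np.r_[t,1.09,1.09]; p=th0
for k in range(2):
    print([[[0,round(-137.8*(np.cos(a)-np.cos(p))/800,4),round(-137.8*(np.sin(a)-np.sin(p))/800,4)],0] for a in t[5*k:5*k+5].tolist()]); p=t[4]
E
```

```text
8.77 bin [  39.  -197.3  181.8] yaw [ 180.   -0. -109.] F [-0.2  0.2 -0.5] J [ 19.  16. -21.   0. -53. -38.] op 0.0165
0.0
0.580238811283664 136.3689836725448
0.5958947198984013
[[[0, np.float64(0.0062), np.float64(-0.0086)], 0], [[0, np.float64(0.013), np.float64(-0.0168)], 0], [[0, np.float64(0.0203), np.float64(-0.0246)], 0], [[0, np.float64(0.028), np.float64(-0.0319)], 0], [[0, np.float64(0.0361), np.float64(-0.0388)], 0]]
[[[0, np.float64(0.0086), np.float64(-0.0063)], 0], [[0, np.float64(0.0175), np.float64(-0.0121)], 0], [[0, np.float64(0.0268), np.float64(-0.0173)], 0], [[0, np.float64(0.0268), np.float64(-0.0173)], 0], [[0, np.float64(0.0268), np.float64(-0.0173)], 0]]
```

Emit:
{"method": "send_rows", "body": {"deltas": [[[0,0,0],0],[[0,0,0],0],[[0,0,0],0],[[0,0,0],0],[[0,0,0],0]]}}

```text
clock: 9.18
tool_pos: [0.5706, -0.0062, 0.1826]
orientation: [-179.8, 0.0, -108.9]
force: [4.1, -3.2, 1.3]
opening: 0.0068
gripper_force: 30.0
```

Emit:
{"method": "send_rows", "body": {"deltas": [[[0,0.006,-0.0086],0],[[0,0.013,-0.0168],0],[[0,0.0203,-0.0246],0],[[0,0.028,-0.032],0],[[0,0.036,-0.0388],0]]}}

```text
clock: 9.6
tool_pos: [0.5437, 0.003, 0.2145]
orientation: [-179.8, 0.0, -108.9]
force: [3.8, -4.3, 3.2]
opening: 0.0069
gripper_force: 30.0
```

Emit:
{"method": "send_rows", "body": {"deltas": [[[0,0.0086,-0.0063],0],[[0,0.0175,-0.012],0],[[0,0.0268,-0.0173],0],[[0,0.0268,-0.0173],0],[[0,0.0268,-0.0173],0]]}}

```text
clock: 10.02
tool_pos: [0.5233, 0.01, 0.2289]
orientation: [-179.7, 0.0, -108.9]
force: [2.5, -5.6, 8.3]
opening: 0.0068
gripper_force: 30.0
```

```bash
python3 - <<'E'
from mv import *
state(); o=ctrl.get_obs(); print(o["gripper_force"])
b=binf(o["tool_pos"]); print(np.arctan2(b[2]-107,b[0]+75),np.hypot(b[2]-107,b[0]+75))
E
```

```text
10.02 bin [  -9.6 -197.1  228.9] yaw [-179.7    0.  -108.9] F [ 4.1 -4.5  8.3] J [ 23.   9. -24.   0. -57. -42.] op 0.0068
29.98523622751236
1.0786571821386899 138.3608751117625
```

Emit:
{"method": "send_rows", "body": {"deltas": [[[0,0,0],0],[[0,0,0],0],[[0,0,0],0],[[0,0,0],0],[[0,0,0],0]], "gripper": 0.5}}

```text
clock: 10.43
tool_pos: [0.5215, 0.0105, 0.2262]
orientation: [180.0, -0.0, -109.0]
force: [0.4, 0.2, 0.1]
opening: 0.0346
gripper_force: 0.0
```

Emit:
{"method": "send_rows", "body": {"deltas": [[[0,0,-0.02],0],[[0,0,-0.06],0],[[0,0,-0.11],0],[[0,0,-0.16],0],[[0,0,-0.21],0]]}}

```text
clock: 10.85
tool_pos: [0.5212, 0.0103, 0.3963]
orientation: [180.0, -0.0, -108.9]
force: [1.8, 0.5, -0.3]
opening: 0.0437
gripper_force: 0.0
```

Emit:
{"method": "send_rows", "body": {"deltas": [[[0,0,-0.04],0],[[0,0,-0.05],0],[[0,0,-0.05],0],[[0,0,-0.05],0],[[0,0,-0.05],0]]}}

```text
clock: 11.27
tool_pos: [0.5213, 0.0105, 0.4329]
orientation: [179.9, -0.1, -109.0]
force: [-0.0, 0.0, -0.2]
opening: 0.0437
gripper_force: 0.0
```

```bash
python3 - <<'E'
from mv import *
state(); print(shares(w([66,0,435]))); d=ctrl.snapshot("side"); s=ctrl.snapshot("top")
for t in (1.0,1.09,1.2):
    P=[w([-75+137.8*np.cos(t),y,60+137.8*np.sin(t)]) for y in(-117,-217)]; print(t,proj(d,P).round().tolist(),proj(s,P).round().tolist())
for th in (1.4,1.46,1.5):
    P=[w([90-222*np.cos(th),y,84+222*np.sin(th)])for y in(-43,43)]; print(th,proj(d,P).round().tolist())
a=cv2.resize(d["color"][85:245,180:340],None,fx=3.5,fy=3.5,interpolation=2)
cv2.imwrite("pics/c2.png",a[:,:,::-1])
E
```

```text
11.27 bin [ -11.6 -197.2  432.9] yaw [ 1.799e+02 -1.000e-01 -1.090e+02] F [-0.1  0.  -0.2] J [ 23.   2.  -4.  -0. -83. -42.] op 0.0437
(array([-0.2468, -0.0963, -0.0026]), np.float64(-0.002))
1.0 [[261.0, 181.0], [273.0, 209.0]] [[273.0, 203.0], [313.0, 217.0]]
1.09 [[256.0, 179.0], [269.0, 208.0]] [[271.0, 207.0], [311.0, 221.0]]
1.2 [[251.0, 178.0], [263.0, 207.0]] [[269.0, 213.0], [310.0, 227.0]]
1.4 [[274.0, 117.0], [264.0, 98.0]]
1.46 [[279.0, 115.0], [269.0, 97.0]]
1.5 [[283.0, 114.0], [272.0, 96.0]]
```

View pics/c2.png

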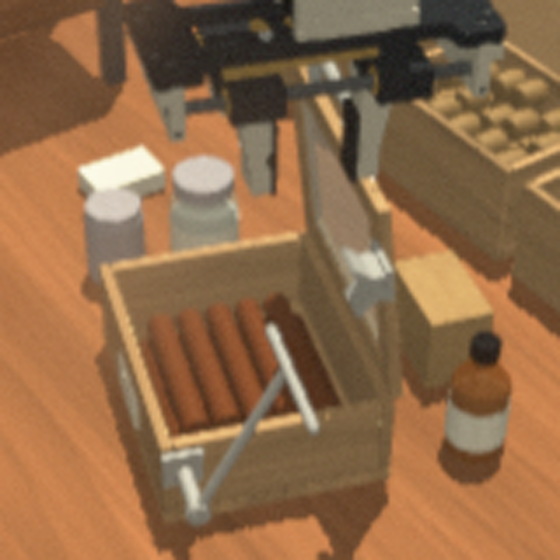

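The cross bar's ends at side pixels (257,179) and (270,207) match a rod angle of 1.08–1.09, and the hood is still up. Back to the handle.

Emit:
{"method": "send_rows", "body": {"deltas": [[[-0.247,-0.096,-0.003],0],[[-0.247,-0.096,-0.003],0],[[-0.247,-0.096,-0.003],0],[[-0.247,-0.096,-0.003],0],[[-0.247,-0.096,-0.003],0]]}}

```text
clock: 11.78
tool_pos: [0.6571, 0.171, 0.4356]
orientation: [179.9, -0.1, -109.0]
force: [0.6, -0.1, 0.9]
opening: 0.0439
gripper_force: 0.0
```

```bash
python3 -c "
from mv import *
state(); print(shares(w([66,0,435])),shares(w([66,0,352])))"
```

```text
11.78 bin [ 65.3  -1.5 435.6] yaw [ 1.799e+02 -1.000e-01 -1.090e+02] F [0.6 0.1 0.9] J [ 31.  18.  16.  -0. -87. -50.] op 0.0439
(array([-0.0019, -0.0009,  0.0008]), np.float64(-0.0021)) (array([-0.0019, -0.0009,  0.1045]), np.float64(-0.0021))
```

Emit:
{"method": "send_rows", "body": {"deltas": [[[-0.002,-0.001,0.03],0],[[-0.002,-0.001,0.07],0],[[-0.002,-0.001,0.1045],0],[[-0.002,-0.001,0.1045],0],[[-0.002,-0.001,0.1045],0]]}}

```text
clock: 12.2
tool_pos: [0.657, 0.1705, 0.3513]
orientation: [179.8, -0.2, -108.9]
force: [0.1, -0.0, 0.5]
opening: 0.0436
gripper_force: 0.0
```

Emit:
{"method": "send_rows", "body": {"deltas": [[[0,0,0],0],[[0,0,0],0],[[0,0,0],0],[[0,0,0],0],[[0,0,0],0]], "gripper": 0}}

```text
clock: 12.62
tool_pos: [0.6576, 0.1708, 0.3545]
orientation: [-179.9, 0.1, -109.0]
force: [0.7, -0.2, 0.1]
opening: 0.0157
gripper_force: 0.0
```

Emit:
{"method": "send_rows", "body": {"deltas": [[[0,0,0],0],[[0,0,0],0],[[0,0,0],0],[[0,0,0],0],[[0,0,0],0]]}}

```text
clock: 13.03
tool_pos: [0.6575, 0.1708, 0.354]
orientation: [-180.0, 0.0, -108.9]
force: [-1.6, 0.1, 5.2]
opening: 0.0089
gripper_force: 30.0
```

```bash
python3 - <<'E'
from mv import *
state(); o=ctrl.get_obs(); print(o["gripper_force"])
b=binf(o["tool_pos"])-[90,0,131]; th=np.arccos(-b[0]/222); print(th,np.hypot(b[0],b[2]))
t=np.r_[th,th-.03,th-.09,np.linspace(th-.09,.92,10)[1:],.90,.88,.86,.86]; 
for k in range(3):
    u=t[5*k:5*k+6]; print(u.round(2),[[[0,round(222*(np.cos(a)-np.cos(u[0]))/800,4),round(-222*(np.sin(a)-np.sin(u[0]))/800,4)],0] for a in u[1:].tolist()])
E
```

```text
13.03 bin [ 65.8  -1.7 354. ] yaw [-180.     0.  -108.9] F [-1.5 -0.4  5.2] J [ 31.  19.   7.   0. -77. -50.] op 0.0089
30.00048279762268
1.4614521363897046 224.33214350225475
[1.46 1.43 1.37 1.32 1.27 1.22] [[[0, np.float64(0.0083), np.float64(0.001)], 0], [[0, np.float64(0.0247), np.float64(0.0038)], 0], [[0, np.float64(0.0382), np.float64(0.0069)], 0], [[0, np.float64(0.0516), np.float64(0.0107)], 0], [[0, np.float64(0.0648), np.float64(0.0152)], 0]]
[1.22 1.17 1.12 1.07 1.02 0.97] [[[0, np.float64(0.013), np.float64(0.0051)], 0], [[0, np.float64(0.0256), np.float64(0.0108)], 0], [[0, np.float64(0.038), np.float64(0.0172)], 0], [[0, np.float64(0.05), np.float64(0.0242)], 0], [[0, np.float64(0.0617), np.float64(0.0318)], 0]]
[0.97 0.92 0.9  0.88 0.86 0.86] [[[0, np.float64(0.0113), np.float64(0.0082)], 0], [[0, np.float64(0.0157), np.float64(0.0116)], 0], [[0, np.float64(0.02), np.float64(0.0151)], 0], [[0, np.float64(0.0242), np.float64(0.0186)], 0], [[0, np.float64(0.0242), np.float64(0.0186)], 0]]
```

Emit:
{"method": "send_rows", "body": {"deltas": [[[0,0.0083,0.001],0],[[0,0.0247,0.0038],0],[[0,0.0382,0.0069],0],[[0,0.0516,0.0107],0],[[0,0.0648,0.0152],0]]}}

```text
clock: 13.45
tool_pos: [0.6083, 0.1876, 0.3411]
orientation: [-180.0, 0.0, -109.0]
force: [1.0, -0.4, 1.8]
opening: 0.0094
gripper_force: 30.0
```

Emit:
{"method": "send_rows", "body": {"deltas": [[[0,0.013,0.005],0],[[0,0.0256,0.0108],0],[[0,0.038,0.0172],0],[[0,0.05,0.0242],0],[[0,0.0617,0.0318],0]]}}

```text
clock: 13.87
tool_pos: [0.5615, 0.2037, 0.3154]
orientation: [-180.0, -0.0, -109.0]
force: [-0.0, -0.8, 1.0]
opening: 0.0092
gripper_force: 30.0
```

```bash
python3 - <<'E'
from mv import *
state(); b=binf(ctrl.get_obs()["tool_pos"])-[90,0,131]; print(np.arctan2(b[2],-b[0]),np.hypot(b[0],b[2]))
d=ctrl.snapshot("side")
for t in (1.0,1.09,1.2):
    P=[w([-75+137.8*np.cos(t),y,60+137.8*np.sin(t)]) for y in(-157,-217)]; print(t,proj(d,P).round().tolist())
a=cv2.resize(d["color"][140:240,205:325],None,fx=5,fy=5,interpolation=2)
cv2.imwrite("pics/c3.png",a[:,:,::-1])
E
```

```text
13.87 bin [-35.8  -1.4 315.4] yaw [-180.   -0. -109.] F [ 0.2 -0.8  1. ] J [ 39.  12.  -8.   0. -70. -58.] op 0.0092
0.9721513697142331 223.18376824460924
1.0 [[265.0, 191.0], [273.0, 209.0]]
1.09 [[261.0, 190.0], [269.0, 208.0]]
1.2 [[255.0, 189.0], [263.0, 207.0]]
```

View pics/c3.png

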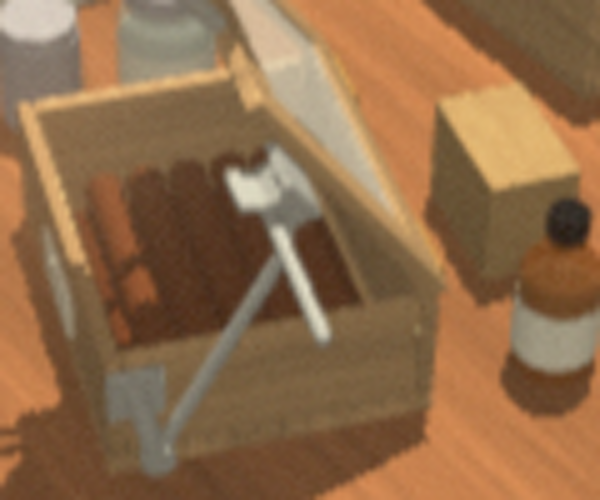

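The cross bar at about crop (300,280) sits right under the bracket's groove at (265,205), and the rod is still at 1.09. I lower the rest slowly.

Emit:
{"method": "send_rows", "body": {"deltas": [[[0,0.0045,0.0032],0],[[0,0.009,0.0064],0],[[0,0.0113,0.0082],0],[[0,0.0135,0.0099],0],[[0,0.0157,0.0116],0]]}}

```text
clock: 14.33
tool_pos: [0.55, 0.2077, 0.3063]
orientation: [-180.0, -0.0, -109.0]
force: [1.9, -1.8, 0.4]
opening: 0.0092
gripper_force: 30.0
```

Emit:
{"method": "send_rows", "body": {"deltas": [[[0,0.001,0.0008],0],[[0,0.0021,0.0017],0],[[0,0.0031,0.0026],0],[[0,0.0042,0.0035],0],[[0,0.0042,0.0035],0]]}}

```text
clock: 14.75
tool_pos: [0.5467, 0.2088, 0.3036]
orientation: [-180.0, -0.0, -109.0]
force: [0.8, -2.0, -0.8]
opening: 0.0091
gripper_force: 30.0
```

```bash
python3 - <<'E'
from mv import *
state(); b=binf(ctrl.get_obs()["tool_pos"])-[90,0,131]; print(np.arctan2(b[2],-b[0]),np.hypot(b[0],b[2]))
E
```

```text
14.75 bin [-51.4  -1.3 303.6] yaw [-180.   -0. -109.] F [ 1.4 -1.7 -0.8] J [ 40.  12. -10.   0. -68. -59.] op 0.0091
0.8843594463112743 223.14966311331537
```

Emit:
{"method": "send_rows", "body": {"deltas": [[[0,0.001,0.0008],0],[[0,0.002,0.0017],0],[[0,0.003,0.0026],0],[[0,0.0042,0.0035],0],[[0,0.0042,0.0035],0]]}}

```text
clock: 15.17
tool_pos: [0.5458, 0.2092, 0.3031]
orientation: [-179.7, 0.1, -108.9]
force: [8.2, -7.7, 5.0]
opening: 0.0088
gripper_force: 30.0
```

```bash
python3 - <<'E'
from mv import *
state(); b=binf(ctrl.get_obs()["tool_pos"])-[90,0,131]; print(np.arctan2(b[2],-b[0]),np.hypot(b[0],b[2]))
E
```

```text
15.17 bin [-52.4  -1.2 303.1] yaw [-1.797e+02  1.000e-01 -1.089e+02] F [10.3 -4.7  5. ] J [ 40.  12. -10.   0. -68. -59.] op 0.0088
0.8796524335042396 223.36404790132718
```

Emit:
{"method": "send_rows", "body": {"deltas": [[[0,0.001,0.0008],0],[[0,0.002,0.0017],0],[[0,0.002,0.0017],0],[[0,0.002,0.0017],0],[[0,0.002,0.0017],0]]}}

```text
clock: 15.58
tool_pos: [0.5455, 0.2094, 0.3029]
orientation: [-179.5, 0.1, -108.9]
force: [13.0, -10.1, 8.4]
opening: 0.0088
gripper_force: 30.0
```

```bash
python3 - <<'E'
from mv import *
state(); b=binf(ctrl.get_obs()["tool_pos"])-[90,0,131]; print(np.arctan2(b[2],-b[0]),np.hypot(b[0],b[2]))
E
```

```text
15.58 bin [-52.8  -1.2 302.9] yaw [-1.795e+02  1.000e-01 -1.089e+02] F [15.5 -5.4  8.4] J [ 40.  11. -11.   0. -68. -59.] op 0.0088
0.8777827186744306 223.4656997639205
```

The contact is firm at about 0.878 by the TCP, which matches the seated angle of 0.87. I unload and release.

Emit:
{"method": "send_rows", "body": {"deltas": [[[0,-0.002,-0.0017],0],[[0,-0.004,-0.0035],0],[[0,-0.004,-0.0035],0],[[0,-0.004,-0.0035],0],[[0,-0.004,-0.0035],0]]}}

```text
clock: 16.0
tool_pos: [0.5463, 0.209, 0.3034]
orientation: [-179.8, 0.0, -109.0]
force: [4.6, -4.2, 2.5]
opening: 0.009
gripper_force: 30.0
```

Emit:
{"method": "send_rows", "body": {"deltas": [[[0,0,0],0],[[0,0,0],0],[[0,0,0],0],[[0,0,0],0],[[0,0,0],0]], "gripper": 0.4}}

```text
clock: 16.42
tool_pos: [0.5447, 0.2096, 0.3021]
orientation: [180.0, -0.0, -108.9]
force: [0.5, -0.2, 0.7]
opening: 0.0334
gripper_force: 0.0
```

Emit:
{"method": "send_rows", "body": {"deltas": [[[0,0,-0.02],0],[[0,0,-0.05],0],[[0,0,-0.1],0],[[0,0,-0.15],0],[[0,0,-0.15],0]]}}

```text
clock: 16.83
tool_pos: [0.5469, 0.2098, 0.4311]
orientation: [-179.5, 0.5, -108.9]
force: [0.5, -0.3, 2.0]
opening: 0.035
gripper_force: 0.0
```

```bash
python3 - <<'E'
from mv import *
state(); s=ctrl.snapshot("top"); d=ctrl.snapshot("side")
for n in "jar_mid tin_mid mortar_mid scoop_mid carton_mid flask_mid packet_mid".split():
    print(n,[(np.round(np.array(x["xy"])*[512,384],1)) for v in(d,s) for x in ctrl.boxes_of(v,n)[:1]])
for t in (1.0,1.09,1.2):
    P=[w([-75+137.8*np.cos(t),y,60+137.8*np.sin(t)]) for y in(-157,-217)]; print(t,proj(d,P).round(1).tolist())
for th in(.8,.87,.95):
    P=[w([90-222*np.cos(th),y,85+222*np.sin(th)])for y in(-43,43)]; print(th,proj(d,P).round(1).tolist())
a=cv2.resize(d["color"][115:235,190:310],None,fx=5,fy=5,interpolation=2)
cv2.imwrite("pics/c4.png",a[:,:,::-1])
E
```

```text
16.83 bin [-5.160e+01 -3.000e-01  4.311e+02] yaw [-179.5    0.5 -108.9] F [ 0.6 -0.1  2. ] J [ 40.   8.   2.   0. -83. -59.] op 0.035
jar_mid [array([234.2, 145.9])]
tin_mid [array([209.2, 147. ])]
mortar_mid [array([241.2, 273.3]), array([316.8, 257.7])]
scoop_mid [array([300.9, 271.1]), array([334.9, 203.1])]
carton_mid [array([305.5, 175.9]), array([246.1, 127.8])]
flask_mid [array([317.5, 199. ]), array([281.4, 144.5])]
packet_mid [array([215.7, 134. ]), array([322.4, 260.3])]
1.0 [[265.4, 191.4], [273.1, 208.6]]
1.09 [[261.1, 190.2], [268.6, 207.6]]
1.2 [[255.5, 189.3], [262.8, 206.7]]
0.8 [[226.8, 144.2], [218.9, 124.4]]
0.87 [[231.3, 139.9], [223.2, 120.3]]
0.95 [[236.9, 135.3], [228.5, 115.8]]
```

View pics/c4.png

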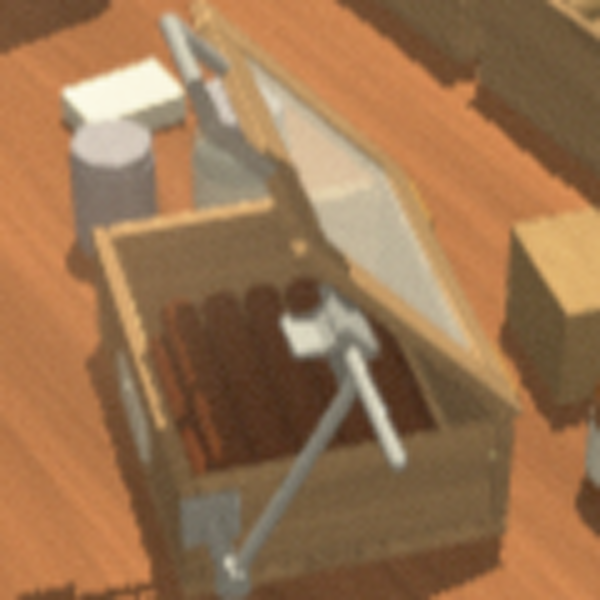

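The handle's far end at side pixel (223,119) fits a hood angle of 0.87. The cross bar, with its outer end at (270,207), sits in the bracket's groove. The hood rests on the rod, the gripper is clear and the other goods haven't moved.

```bash
python3 -c "
from plant import ctrl
print(ctrl.close_job())"
```

```text
the job is handed in; nothing more can be done
None
```

The hood is propped open on the rod at about 0.87 rad, with the cross bar in the notch and the arm clear; no other goods seemed to move, and I handed the job in at about 17 s of the 58 s limit.

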